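# Lean a circuit board on its rest and clip it there

### The arm

A 6-joint arm with a two-finger parallel gripper is mounted at the origin on the work surface. World frame = base frame: x ahead of the robot, y to its left, z up, the work surface at z = 0. Lengths are in m, angles in rad, forces in N, time in s.
With the tool pointing down it reaches from about 0.375 to 0.9 m from the base axis. Payload 3.1 kg.
Tool frame: the origin (TCP) lies at the very end of the fingers, on their centre line; the grasp point (between the pads) lies 19 mm behind it; z points along the fingers, y is the direction in which the jaws open and shut (so a half turn about z gives the same grasp; the last joint's range is limited). The gripper opens to 85 mm and grips with 20 to 120 N. Pads are 22 mm wide; open, the fingers measure 114 mm over their backs; the gripper's body (76 mm by 85 mm) begins 54 mm behind the grasp point. The pads swing forward as they close: fully open they stand 13 mm farther back than shut.
Start: joints at [-1.522, 0.527, 1.433, -0, 1.181, -0.178], TCP at [0.141, -0.609, 0.231] pointing down, gripper open.
Joint ranges: [-3.08, 3.08], [-0.75, 2.2], [0.22, 2.44], [-1.43, 4.57], [0, 2.65], [-2.85, 2.85]. Speed limits (rad/s): [2.79, 2.79, 3.14, 3.14, 3.14, 3.14].

### API

Orientations are given as a unit quaternion [w, x, y, z].
In Python, from cell import ctrl, vision gives the robot as it stands. The module is installed in compiled form; this text tells all that it offers. Calls block until the motion is done:
- ctrl.move_ptp(position, orientation): joint-space move of the TCP to a pose.
- ctrl.move_linear(position, orientation=None, velocity=0.15): straight line of the TCP; orientation=None keeps the orientation; velocity is the mean speed in m/s.
- ctrl.move_j(angles): joint-space move.
- ctrl.let_go() and ctrl.close(squeeze=None): open the fingers fully, or close them until they stop; squeeze is the grip in N (None keeps the last).
- ctrl.sleep(seconds).
- ctrl.ik(position, orientation): joint angles nearest the present ones, or None.
- ctrl.state(): the state.
- vision.read_camera(name): name is "scene" or "top"; returns (picture, depth): 420x560x3 uint8, red, green, blue; 420x560 float32, m along the optical axis (not along the pixel's ray), 0 where there is no reading.
- vision.calibration(name): a dict with "camera_matrix" (3x3 intrinsics, pixels), "extrinsics" (4x4, takes a point from world to camera coordinates). Camera axes: x right, y down, z forward; pixel columns grow to the right and rows downward; lengths in m; the calibration is good to about 2 mm. A picture is of the moment at which its call begins. calibration takes no time and is no camera call.
A pose or a line that the arm cannot do raises ctrl.MotionError and nothing moves.
- ctrl.hand_in(): hands the job in, once; it reports no verdict.
Trained networks look in the newest picture that a camera, given by its name, has taken for a name from the list of things; names that differ only in an ending like _2 or _b are one class to them, and where a whole thing is asked for, a point or a joint stands for the part that bears it (a point fixed in the world has none). Each returns a list of dicts, best first, with "score" (0 to 1); they miss things now and then, are a little off and sometimes report something else, mostly with a low value. They report only what shows in the picture. A call takes as long as a camera call. They do not tell look-alikes from the thing itself.
- vision.masks_of(name, camera): "region" (420x560 bool, what is visible of it) and "extent" ([left, top, right, bottom] in pixels, round what is visible of it).
The state is a dict: "t": time; "joint_pos": joint angles; "qvel": joint speeds; "effort": joint torques, N m; "tool_pos": TCP position; "orientation": TCP orientation; "ft_force": force on the tool from outside, world axes, zero at the start; "ft_torque": the same for the moment, N m; "grip_width": finger opening in m.
Only numpy, scipy, OpenCV 4.12 (cv2) and the standard library are available. Lean on these libraries where they do the work, as an engineer would, in place of code of your own. Each camera call takes 0.05 s, during which the arm holds its last target.

### The job

Take the larger circuit board out of the slotted rack and lean it on the sloping rest, long way up, foot behind the lip, flat against the narrow back plate with its parts facing out, roughly centred, and let go of it. Then squeeze the sprung clip open, take it off its parking strip and release it over the middle of the top edge, so that it pinches the board and the back plate together, well down and in line with the plate. Leave the small board in the rack and do not push the other things on the desk about.

Things in the scene. Friction and masses are not known exactly. Their poses are not given: they have to be found in the camera images.
- board: Larger green circuit board, 60 wide (y) x 90 tall (z) x 4 mm thick (x), 70 g; origin at its centre. +x is the normal of its front, which carries parts up to 7 mm high; these leave the upper 25 mm, the lowest 25 mm and 8 mm at each side free. It can be held from above across its 60 mm width.
- board_center (a point): Centre of the larger board (same place and axes as board). It starts upright (z up) in one of the rack's two slots, foot 8 mm over the desk; the slot is 6 mm wide and 24 mm deep, so it may lean a few degrees. Lift it straight up.
- board_front (a point): Point 10 mm in front of the larger board's centre, on the side with the parts.
- small_board_center (a point): Centre of the small green board, 45 wide (y) x 55 tall (z) x 4 mm, standing in the other slot of the rack, 44 mm away; it stays there.
- rack: Fixed grey board rack, 100 x 80 mm, 32 mm high, origin under its centre; two slots along its y at x = +22 and -22 mm.
- rest: Fixed aluminium leaning rest on the desk, origin at desk level under the seat; its plate faces its +x and leans back 20 degrees towards its -x. Base plate 120 x 80 x 12 mm.
- rest_seat (a point): Mid-corner between the rest's plate and ledge, 30 mm above the desk. Frame tilted with the plate: +x normal to its face (outwards), y along the ledge, +z up the plate. Plate: x -4 to 0, 36 mm wide, top edge at z = 87 mm. Ledge at z = 0; lip 6 mm high, x from 10 to 16. The leaning board fills x 0 to 4 mm and ends at z = 90, so board plus plate are 8 mm thick at the top, centred at x = 0.
- strip: Fixed parking strip: an upright aluminium bar 8 mm thick (x), 70 mm long (y), its top edge 64 mm above the desk, on a foot 70 x 80 x 14 mm; origin under its centre.
- clip: Sprung steel clip, 22 mm wide, 60 g, clamped jaws down on the parking strip, axle 18 mm above the strip's top edge. Origin on the axle, z up, y along the axle; jaws and handles move in +x and -x; it is alike both ways round. Flat jaw pads run from 10 to 34 mm below the axle. On an 8 mm edge each pad presses about 6 to 8 N. Open, it goes over an edge until the axle is about 12 mm above; as opening fingers let go it can ride up 5 to 10 mm.
- clip_handles (a point): Between the clip's handles, 26 mm above the axle: squeeze here along the clip's x. Parked, the handles rise to 37 mm above the axle and splay to 48 mm over their outsides at the top. Squeezed until upright and parallel they are 26 mm over their outsides, 42 mm high, and the jaw tips are 27 mm apart; this takes 6 N (start) to 9 N on each handle.
- clip_jaw (a joint): Angle of each jaw of the clip (rad): 0 when clamped on 8 mm, 0.30 with the handles parallel, 0.34 at the stop, -0.12 when shut on nothing.
- tin: Round stainless screw tin, 64 mm across, 24 mm high; origin under its centre. Bystander.
- reel: Grey solder reel standing flat, 56 mm across, 32 mm high; origin under its centre. Bystander.
- driver: Screwdriver lying flat along its x, 160 mm long. Bystander.
- sponge_pot: White ceramic pot, 60 mm across, 35 mm high; origin under its centre. Bystander.
Mind the look-alikes: they are no part of the job. What is shaped like the strip but blue or turquoise is not meant. Leave any green look-alike of the clip alone.

How it is judged:
By the outcome, as a careful person would: the job done as asked, in the order asked, and still so for the second after the job is handed in, with the robot touching nothing.
It also fails if it takes over 70 s, if anything falls off the work surface, if the arm or the gripper's body presses on something with over 40 N, if the wrist force passes 120 N, or if a joint passes its speed limit or range.

## Working session

There is one attempt and no reset: what is moved stays moved. The work goes in short steps, each a Python script; the robot and the scene stay as the last script left them, time stands still between calls to the robot, and variables do not carry over. Pictures are saved under pics/ and viewed, and the job is handed in when it is done.

```bash
mkdir -p pics; ls; python3 - <<'E'
from cell import ctrl, vision
import cv2, numpy as np
for n in("scene","top"):
    p,d=vision.read_camera(n)
    np.savez(f"pics/{n}0.npz",p=p,d=d)
    cv2.imwrite(f"pics/{n}0.png",cv2.resize(p[:,:,::-1],(800,600),interpolation=cv2.INTER_CUBIC))
    c=vision.calibration(n);print(n,np.round(c["camera_matrix"],1).tolist(),np.round(c["extrinsics"],3).tolist())
print(ctrl.state())
E
```

```text
pics
scene [[426.2, 0.0, 277.9], [0.0, 426.2, 209.5], [0.0, 0.0, 1.0]] [[0.852, 0.523, 0.002, -0.453], [0.385, -0.625, -0.679, -0.178], [-0.354, 0.579, -0.735, 1.218], [0.0, 0.0, 0.0, 1.0]]
top [[517.0, 0.0, 271.6], [0.0, 517.0, 204.8], [0.0, 0.0, 1.0]] [[0.014, -1.0, 0.025, -0.077], [-0.993, -0.017, -0.115, 0.533], [0.115, -0.023, -0.993, 1.274], [0.0, 0.0, 0.0, 1.0]]
{'t': 0.1, 'joint_pos': array([-1.52250350e+00,  5.28407137e-01,  1.43379362e+00,  1.67794502e-07,
        1.18140667e+00, -1.78505440e-01]), 'qvel': array([-0.00033951, -0.00214207, -0.00251044, -0.00087434,  0.00027367,
        0.00041335]), 'effort': array([ 6.36422158e-06, -4.43304384e+01, -1.78587055e+01, -1.63128616e-04,
        3.91778580e-03, -2.34244901e-06]), 'tool_pos': array([ 0.14053007, -0.60832231,  0.23040444]), 'orientation': array([-1.00525133e-03,  9.93576705e-01,  1.13156162e-01,  6.56185807e-05]), 'ft_force': array([ 0.25372737, -0.94527064, -0.52783109]), 'ft_torque': array([-0.01528731, -0.08018979, -0.01650874]), 'grip_width': 0.0856358973362954}
```

View pics/scene0.png

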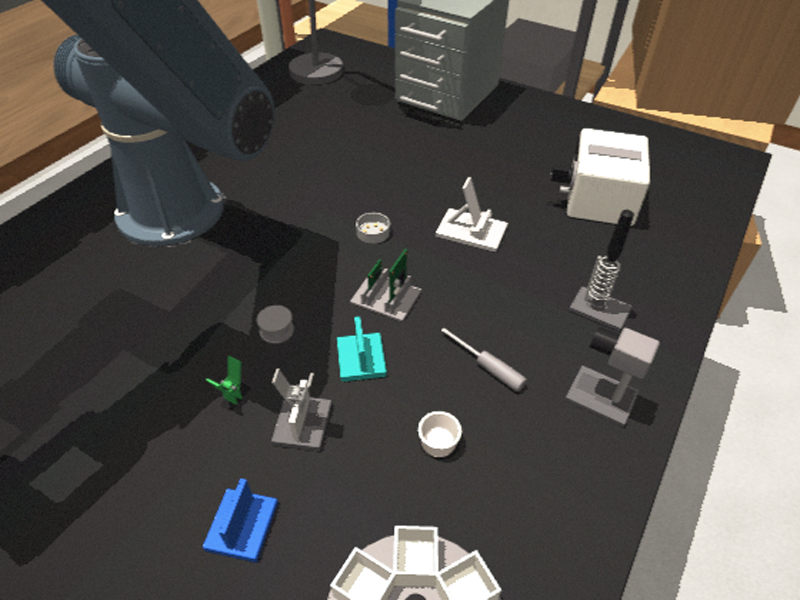

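View pics/top0.png

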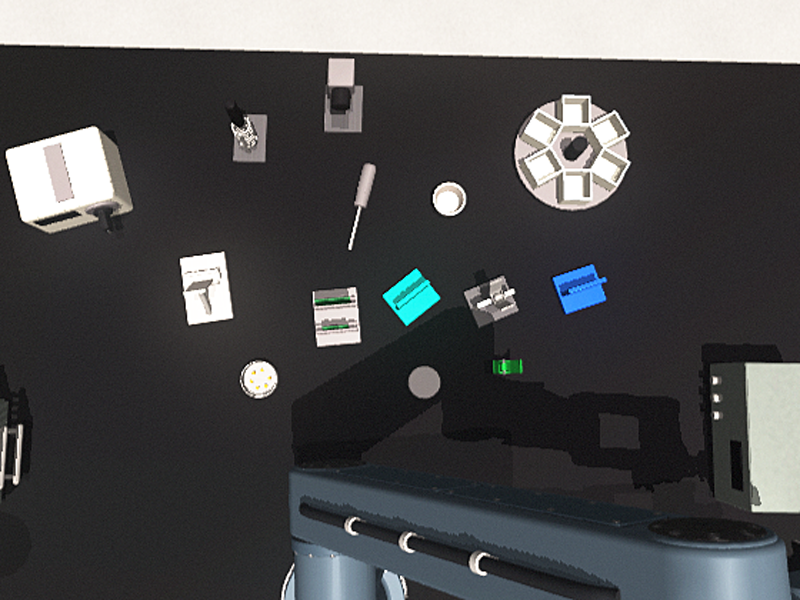

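The top view shows the rest at (207,287), the rack at (336,316) with the larger board in the far slot, and the strip with the clip at (490,300). The turquoise and blue strips and the green clip are decoys. Next I'll zoom in.

```bash
cat > h.py <<'E'
import numpy as np, cv2
def cal(n):
    from cell import vision
    c=vision.calibration(n);return np.array(c["camera_matrix"]),np.array(c["extrinsics"])
def cloud(n,d):
    K,E=cal(n);v,u=np.mgrid[:d.shape[0],:d.shape[1]]
    pc=np.stack([(u-K[0,2])/K[0,0]*d,(v-K[1,2])/K[1,1]*d,d],-1)
    w=(pc-E[:3,3])@E[:3,:3]
    w[d<=0]=np.nan
    return w
def proj(n,P):
    K,E=cal(n);q=np.atleast_2d(P)@E[:3,:3].T+E[:3,3];q=q@K.T;return q[:,:2]/q[:,2:]
def crop(p,box,s,fn):
    l,t,r,b=box;im=cv2.resize(p[t:b,l:r,::-1],None,fx=s,fy=s,interpolation=cv2.INTER_CUBIC);cv2.imwrite(fn,im);return im
E
python3 - <<'E'
from h import *
T=np.load("pics/top0.npz");S=np.load("pics/scene0.npz")
def tile(items,fn):
    ims=[cv2.resize(p[t:t+60,l:l+64,::-1],(384,300),interpolation=cv2.INTER_CUBIC) for p,l,t in items]
    cv2.imwrite(fn,np.vstack([np.hstack(ims[:2]),np.hstack(ims[2:])]))
tile([(T['p'],113,170),(T['p'],204,190),(T['p'],310,180),(S['p'],300,120)],"pics/z1.png")
tile([(S['p'],240,170),(S['p'],180,255),(S['p'],300,120),(S['p'],180,255)],"pics/z2.png")
for n,D in(("top",T),("scene",S)):
    w=cloud(n,D['d']);print(n,np.isnan(w[...,0]).mean(), [np.round(w[int(v*.7),int(u*.7)],3).tolist() for u,v in ([(207,287),(336,316),(490,300)] if n=="top" else [(470,230),(385,295),(300,420)])])
E
```

```text
top 0.004030612244897959 [[0.534, 0.238, 0.092], [0.494, 0.023, 0.007], [0.52, -0.245, 0.067]]
scene 0.003928571428571429 [[0.547, 0.237, 0.022], [0.491, 0.023, 0.008], [0.533, -0.262, 0.032]]
```

View pics/z1.png

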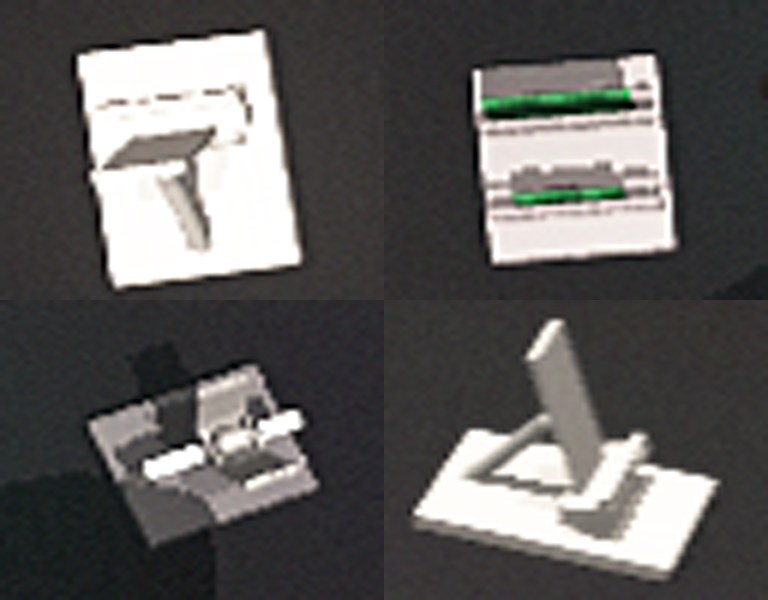

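View pics/z2.png

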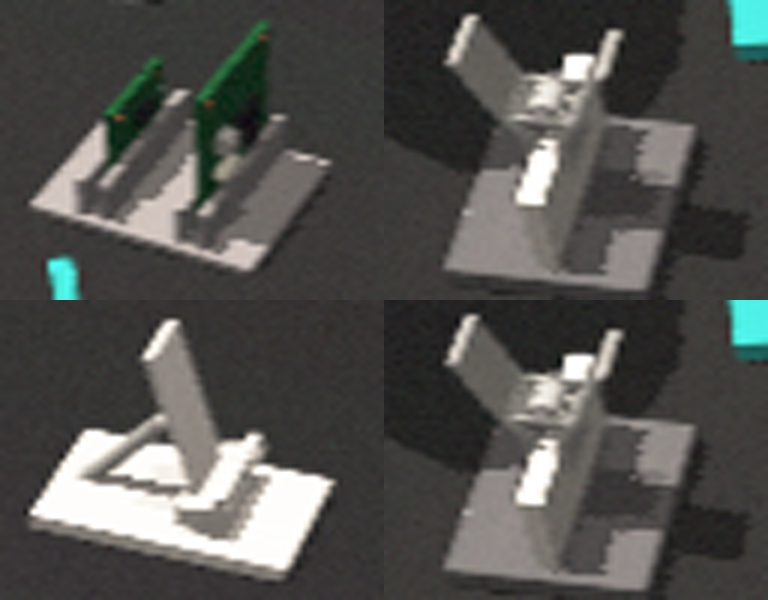

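Close-ups: the rest's plate faces +x, with the lip on the far side. The larger board is in the far slot with its parts facing +x. The clip sits on the grey strip, roughly yawed. Now I'll fit poses from the depth data.

```bash
cat > fit.py <<'E'
from h import *
T=np.load("pics/top0.npz");S=np.load("pics/scene0.npz")
C={n:(cloud(n,D['d']),D['p'].astype(int)) for n,D in(("top",T),("scene",S))}
def sel(n,c,r,zl,zh,green=None):
    w,p=C[n];m=(np.hypot(w[...,0]-c[0],w[...,1]-c[1])<r)&(w[...,2]>zl)&(w[...,2]<zh)
    if green is not None:
        g=(p[...,1]>p[...,0]*1.4)&(p[...,1]>p[...,2]*1.2);m&=(g==green)
    return w[m]
def rect(P):
    (c,s,a)=cv2.minAreaRect((P[:,:2]*1000).astype(np.float32));return np.round(c,1),np.round(s,1),round(a,1)
E
cat > a.py <<'E'
from fit import *
for n in C:
    print(n)
    print(" desk z",np.nanmedian(sel(n,(.62,.0),.03,-.02,.02)[:,2]))
    for nm,c,r,zl,zh in(("restbase",(.54,.237),.085,.007,.018),("rack",(.5,.023),.075,.003,.040),("rackbase",(.5,.023),.075,.004,.014),("stripfoot",(.52,-.25),.07,.006,.020)):
        P=sel(n,c,r,zl,zh);print(" ",nm,len(P),rect(P),np.round(np.median(P[:,2]),4))
    P=sel(n,(.51,.02),.06,.035,.12,True)
    print(" green",len(P),rect(P), P[:,2].max())
    for lo,hi in((.055,.2),):
        Q=sel(n,(.53,.02),.045,lo,hi);print("  big",len(Q),Q.mean(0),Q.min(0),Q.max(0),rect(Q))
    Q=sel(n,(.54,.237),.06,.04,.13); 
    m=Q.mean(0);U,s,V=np.linalg.svd(Q-m);print(" plate",len(Q),m,Q.min(0),Q.max(0),V[2],s)
    Q=sel(n,(.52,-.25),.05,.055,.14); print(" clip",len(Q),rect(Q),Q[:,2].max())
E
python3 a.py
```

```text
top
 desk z -0.00013186241623053746
  restbase 1037 (array([543.3, 238.5]), array([122.2, 116.3]), 9.3) 0.0116
  rack 1188 (array([499.5,  21.6]), array([145.4, 144.9]), 69.0) 0.008
  rackbase 856 (array([503.4,  23.6]), array([144.8, 138.1]), 54.0) 0.0076
  stripfoot 592 (array([ 524.7, -248.6]), array([132.6, 108.3]), 65.5) 0.0138
 green 136 (array([493.7,  24.4]), array([48.1, 58.3]), 5.4) 0.1018797729891614
  big 92 [0.5152422  0.02646098 0.08514086] [ 0.51043022 -0.00185183  0.05525222] [0.52611826 0.0565301  0.10187977] (array([518.9,  27.7]), array([11.2, 58.9]), 6.4)
 plate 186 [0.53485225 0.25424076 0.07181599] [0.50730834 0.23310013 0.04002906] [0.57040893 0.2872706  0.1161491 ] [-0.1616643   0.98679087 -0.01041348] [0.36820051 0.17161106 0.15518935]
 clip 271 (array([ 524.5, -254.2]), array([49.1, 56.8]), 63.5) 0.12358465990600842
scene
 desk z -0.0006851876336961219
  restbase 693 (array([539.7, 256.2]), array([120. ,  84.4]), 9.7) 0.0111
  rack 913 (array([495.8,  11.9]), array([115.6, 104. ]), 7.2) 0.0085
  rackbase 567 (array([492.6,  23. ]), array([100.2,  82.5]), 6.4) 0.0072
  stripfoot 908 (array([ 524.3, -253.4]), array([70.9, 81.9]), 24.3) 0.0129
 green 253 (array([492.8,  24.7]), array([49.3, 60.8]), 5.9) 0.09964522584743872
  big 205 [0.5164257  0.02319668 0.07789333] [ 0.50792375 -0.00400925  0.0550653 ] [0.52481472 0.05711045 0.09964523] (array([517. ,  26.9]), array([11.8, 61.6]), 7.2)
 plate 232 [0.53316705 0.25367392 0.07354722] [0.51102109 0.23328609 0.04006409] [0.56790062 0.28529069 0.11357902] [0.94995667 0.0915274  0.29867215] [0.35649905 0.17298115 0.11790431]
 clip 442 (array([ 524.9, -253.3]), array([50.5, 55.9]), 64.8) 0.11995824162751696
```

```bash
cat > b.py <<'E'
from fit import *
from scipy.optimize import least_squares
from scipy.spatial.transform import Rotation as R
def sdf(P,lo,hi):
    c=(np.array(lo)+hi)/2;h=(np.array(hi)-lo)/2;q=np.abs(P-c)-h
    return np.linalg.norm(np.maximum(q,0),axis=1)+np.minimum(q.max(1),0)
def fit(P,f,x0,sc=.0015):
    r=least_squares(lambda x:f(P,x),x0,loss="soft_l1",f_scale=sc,x_scale=[.01]*2+[.1]*(len(x0)-2));return r.x,np.median(np.abs(f(P,r.x)))
def loc(P,x,y,yaw): return (P-[x,y,0])@R.from_euler("z",yaw).as_matrix()
def rest(P,v):
    x,y,a,o=v;L=loc(P,x,y,a)
    S=(L-[0,0,.03])@R.from_euler("y",-20,degrees=True).as_matrix()
    return np.minimum(sdf(S,[-.004,-.018,0],[0,.018,.087]),sdf(L,[o-.06,-.04,-.01],[o+.06,.04,.012]))
def board(P,v):
    x,y,a,l=v;L=loc(P,x,y,a)-[0,0,.008]
    S=L@R.from_euler("y",l).as_matrix()
    return sdf(S,[-.002,-.03,0],[.002,.03,.09])
def strip(P,v):
    x,y,a=v;L=loc(P,x,y,a);return np.minimum(sdf(L,[-.035,-.04,-.01],[.035,.04,.014]),sdf(L,[-.004,-.035,0],[.004,.035,.064]))
def rack(P,v):
    x,y,a=v;L=loc(P,x,y,a);return sdf(L,[-.05,-.04,-.01],[.05,.04,.008])
if __name__=="__main__":
  for n in("top","scene","both"):
    g=lambda *a:np.vstack([sel(k,*a) for k in(C if n=="both" else [n])])
    print(n)
    r=lambda t:(np.round(np.r_[t[0][:2]*1000,np.degrees(t[0][2]),t[0][3:]*1000],1).tolist(),round(t[1]*1000,2))
    P=g((.54,.25),.1,.008,.14);print(" rest",r(fit(P,rest,[.55,.255,.165,0])))
    P=g((.525,.025),.05,.05,.14);P=P[P[:,0]<.53];print(" board",r(fit(P,board,[.517,.027,.11,0])))
    P=g((.5,.023),.08,.004,.012);print(" rack",r(fit(P,rack,[.495,.023,.11])))
    P=g((.525,-.253),.07,.009,.07);print(" strip",r(fit(P,strip,[.525,-.253,.42])))
    Q=g((.525,-.253),.05,.07,.14);L=loc(Q,.5247,-.2535,np.radians(24));
    for lo in(.07,.08,.09,.1,.11):
        q=L[(L[:,2]>lo)&(L[:,2]<lo+.01)]
        if len(q):print("  clip",lo,len(q),np.round(np.r_[np.percentile(q[:,0],[2,98]),np.percentile(q[:,1],[2,98])]*1000,1))
E
python3 b.py
```

```text
top
 rest ([558.2, 258.6, 8.9, -16.0], np.float64(1.74))
 board ([515.3, 27.2, 6.5, 10.3], np.float64(0.44))
 rack ([496.4, 23.0, 6.1], np.float64(1.78))
 strip ([525.0, -254.0, 23.9], np.float64(1.56))
  clip 0.07 32 [ -7.4  11.3 -18.3  20.4]
  clip 0.08 73 [-11.6  13.6 -12.5  11. ]
  clip 0.09 32 [-15.7  17.4 -11.3   9.8]
  clip 0.1 26 [-18.9  19.9 -12.3  10.5]
  clip 0.11 40 [-23.8  25.1 -11.6   9.3]
scene
 rest ([555.5, 258.0, 7.6, -14.9], np.float64(1.25))
 board ([518.8, 27.4, 6.2, -20.1], np.float64(0.65))
 rack ([491.8, 24.5, 6.1], np.float64(1.06))
 strip ([524.0, -252.3, 23.5], np.float64(0.85))
  clip 0.07 50 [-10.8   9.3 -11.2   9.6]
  clip 0.08 117 [-14.2  12.8 -12.   12.1]
  clip 0.09 46 [-18.1  16.9 -10.6  10.9]
  clip 0.1 40 [-20.4  19.8 -11.3  10.9]
  clip 0.11 70 [-24.8  24.3 -10.8  10.8]
both
 rest ([556.7, 258.2, 8.1, -15.2], np.float64(1.62))
 board ([517.9, 27.6, 6.5, -13.5], np.float64(1.0))
 rack ([495.4, 24.0, 6.2], np.float64(1.43))
 strip ([524.2, -252.7, 23.5], np.float64(1.08))
  clip 0.07 82 [-10.4  10.7 -12.2  12.4]
  clip 0.08 190 [-13.7  13.4 -12.4  11.3]
  clip 0.09 78 [-17.6  17.1 -10.8  10.7]
  clip 0.1 66 [-20.1  20.1 -11.5  10.8]
  clip 0.11 110 [-24.8  24.7 -11.5  10.7]
```

```bash
cat > c.py <<'E'
from b import *
from scipy.optimize import minimize
def corners(lo,hi): return np.array([[a,b,c] for a in(lo[0],hi[0]) for b in(lo[1],hi[1]) for c in(lo[2],hi[2])])
def render(n,parts,k=8,shape=(420,560)):
    m=np.zeros(shape,np.uint8)
    m=np.zeros((shape[0],shape[1]),np.float32)
    for W in parts:
        q=proj(n,W);h=cv2.convexHull((q).astype(np.float32))
        l,t=np.floor(h.min((0,1))).astype(int)-1;r,b=np.ceil(h.max((0,1))).astype(int)+2
        s=np.zeros(((b-t)*k,(r-l)*k),np.uint8)
        hh=np.round((h-[l,t]+.5)*k*16).astype(np.int32)
        cv2.fillConvexPoly(s,hh,1,shift=4)
        a=cv2.resize(s.astype(np.float32),(r-l,b-t),interpolation=cv2.INTER_AREA)
        m[t:b,l:r]=np.maximum(m[t:b,l:r],a)
    return m
def restparts(v):
    x,y,a,o=v;Rz=R.from_euler("z",a).as_matrix();Rt=R.from_euler("y",-20,degrees=True).as_matrix()
    A=corners([o-.06,-.04,0],[o+.06,.04,.012]);B=corners([-.004,-.018,0],[0,.018,.087])@Rt.T+[0,0,.03]
    return [A@Rz.T+[x,y,0],B@Rz.T+[x,y,0]]
if __name__=="__main__":
  for n,box in(("top",(115,165,175,235)),("scene",(295,115,370,185))):
    l,t,r,b=box;p=C[n][1][t:b,l:r].mean(2)
    dark=np.median(p[:5]);
    for hi in (150,200):
      obs=np.clip((p-dark)/(hi-dark),0,1)
      f=lambda v:np.abs(render(n,restparts(v*[.01,.01,.1,.01]))[t:b,l:r]-obs).sum()
      best=min((minimize(f,[55.7,25.8,y0,-1.5],method="Nelder-Mead",options=dict(initial_simplex=np.array([[55.7,25.8,y0,-1.5]]+[[55.7+.4*(i==0),25.8+.4*(i==1),y0+.3*(i==2),-1.5+.4*(i==3)] for i in range(4)]))) for y0 in(1.3,1.6)),key=lambda r:r.fun)
      v=best.x;print(n,hi,v[0]*10,v[1]*10,np.degrees(v[2]*.1),v[3]*10,best.fun)
E
python3 c.py
```

```text
top 150 552.3095622308653 259.2817499083162 9.90458990327303 -11.941907526610201 180.03506600660066
top 200 552.2017646687672 259.4426648203168 9.693937248946204 -11.691435544618836 190.33978338852097
scene 150 550.083032420931 262.3832266416468 9.518545617283145 -11.14653373580012 245.09501689189185
scene 200 549.7870976273528 262.9870744509525 9.897868683292387 -11.181783371363444 333.07034753363223
```

```bash
cat > d.py <<'E'
from b import *
a=np.radians(9.7)
Rt=R.from_euler("y",-20,degrees=True).as_matrix()
for n in("top","scene"):
    P=sel(n,(.54,.25),.1,.016,.14)
    f=lambda P,v:sdf((loc(P,v[0],v[1],a)-[0,0,.03])@Rt,[-.004,-.018,0],[0,.018,.087])
    for zl in(.04,.06):
        Q=P[P[:,2]>zl]
        r=fit(Q,f,[.555,.258]);print(n,zl,r,len(Q))
    S=(loc(P,.5555,.259,a)-[0,0,.03])@Rt
    for lo in range(-10,90,10):
        q=S[(S[:,2]*1000>lo)&(S[:,2]*1000<lo+10)]*1000
        if len(q): print("  z",lo,len(q),"x pct",np.round(np.percentile(q[:,0],[2,50,95]),1),"y",np.round(np.percentile(q[q[:,0]>-8,1],[2,98]),1) )
E
python3 d.py
```

```text
top 0.04 (array([0.55305562, 0.25862689]), np.float64(0.0007392046011591078)) 186
top 0.06 (array([0.55312294, 0.25868265]), np.float64(0.0004679918795300409)) 103
  z -10 77 x pct [-37.3  -0.4  14. ] y [-29.3  29.5]
  z 0 148 x pct [-61.2   5.2  13.9] y [-28.8  26.9]
  z 10 37 x pct [-71.3 -46.4  11.8] y [-19.8  22.2]
  z 20 33 x pct [-48.6 -32.3  -1.6] y [-17.4  16. ]
  z 30 34 x pct [-33.6 -18.3  -1.3] y [-17.7  15.4]
  z 40 12 x pct [-17.3  -2.2  -1.7] y [-18.2  15.8]
  z 50 16 x pct [-4.1 -2.2 -1.5] y [-17.9  15.8]
  z 60 11 x pct [-5.4 -2.  -1.5] y [-17.6  16.1]
  z 70 17 x pct [-4.4 -2.3 -1.6] y [-18.1  16.6]
  z 80 30 x pct [-6.7 -3.6 -1.7] y [-17.5  17.7]
scene 0.04 (array([0.5508233 , 0.25900941]), np.float64(0.0008625521272273141)) 232
scene 0.06 (array([0.5546391 , 0.25955332]), np.float64(0.0008291894772650831)) 149
  z -10 50 x pct [-14.1   2.   12.1] y [-29.2  29.4]
  z 0 104 x pct [-57.4   1.5  12. ] y [-28.8  27.4]
  z 10 40 x pct [-57.9  -5.7  -3.3] y [-18.4  17.9]
  z 20 42 x pct [-46.8  -6.   -3.1] y [-17.5  17.3]
  z 30 39 x pct [-30.8  -5.7  -3.4] y [-18.5  20.3]
  z 40 29 x pct [-17.8  -4.5  -3. ] y [-17.5  18.4]
  z 50 26 x pct [-7.8 -4.8 -3.2] y [-16.8  15.9]
  z 60 22 x pct [-8.7 -4.2 -3.5] y [-16.2  18.7]
  z 70 26 x pct [-7.2 -4.3 -2.9] y [-18.2  18.7]
  z 80 31 x pct [-8.2 -4.1 -2.9] y [-19.3  16.3]
```

```bash
cat > k.py <<'E'
import numpy as np
from scipy.spatial.transform import Rotation as R
from cell import ctrl, vision
def q(M): 
    a=R.from_matrix(M).as_quat();return [a[3],a[0],a[1],a[2]]
rz=lambda d:R.from_euler("z",d,degrees=True).as_matrix()
Flip=np.diag([1.,-1,-1])       # tool down: x=x, y=-y
RB=rz(6.4); B0=np.array([.5165,.0272,0])
SEAT=np.array([.5525,.259,.03]); RS=rz(9.7)@R.from_euler("y",-20,degrees=True).as_matrix()
RC=rz(23.6); C0=np.array([.5245,-.253,.082])
QB=q(RB@Flip); QS=q(RS@Flip)
T=R.from_euler("z",90,degrees=True).as_matrix()
QC=[q(RC@rz(s)@Flip) for s in(90,-90)]; QCS=[q(RS@rz(s)@Flip) for s in(90,-90)]
def st(m=""):
    s=ctrl.state();print(m,"t",round(s["t"],2),"p",np.round(s["tool_pos"],4),"F",np.round(s["ft_force"],1),"g",round(s["grip_width"]*1000,1));return s
E
python3 - <<'E'
from k import *
def t(nm,p,o):
    j=ctrl.ik(p,o);print(nm,None if j is None else np.round(j,2))
for z in(.055,.17,.25): t("b",[*B0[:2],z],QB)
for x,z in((.025,.06),(.003,.05),(.0,.15)): t("s",SEAT+RS@[x,0,z],QS)
for i in(0,1):
    for z in(.089,.2): t("c",[*C0[:2],z],QC[i])
    for z in(.1,.2): t("cs",SEAT+RS@[0,0,z],QCS[i])
E
```

```text
b [-0.16  0.67  1.84 -0.    0.63  1.3 ]
b [-0.16  0.47  1.76 -0.    0.91  1.3 ]
b [-0.16  0.36  1.68 -0.    1.1   1.3 ]
s [ 0.27  0.63  1.83 -0.11  0.34  1.77]
s [ 0.28  0.65  1.88 -0.14  0.27  1.8 ]
s [ 0.28  0.44  1.9  -0.09  0.45  1.76]
c [-0.64  0.67  1.66 -0.    0.82 -1.05]
c [-0.64  0.51  1.57 -0.    1.06 -1.05]
cs [ 0.28  0.55  1.9  -0.11  0.35  0.21]
cs [ 0.29  0.34  1.89 -0.08  0.56  0.18]
c [-0.64  0.67  1.66 -0.    0.82  2.09]
c [-0.64  0.51  1.57 -0.    1.06  2.09]
cs None
cs None
```

```bash
python3 - <<'E'
from k import *
ctrl.move_ptp([*B0[:2],.16],QB);st()
ctrl.move_linear([*B0[:2],.056],velocity=.12);st("down")
ctrl.close(30);st("closed")
import cv2
from h import crop
for n in("scene","top"):
    p,d=vision.read_camera(n);np.savez(f"pics/{n}1.npz",p=p,d=d)
    crop(p,(220,120,360,225) if n=="scene" else (160,150,300,255),5,f"pics/g_{n}.png")
E
```

```text
t 2.73 p [0.5169 0.0264 0.1601] F [-0.5 -0.2 -0.2] g 85.0
down t 3.74 p [0.517  0.0271 0.0565] F [-0.6  0.6 -0.2] g 85.5
closed t 4.1 p [0.5171 0.0271 0.0569] F [-1.3 -0.3  6.3] g 59.6
```

View pics/g_scene.png

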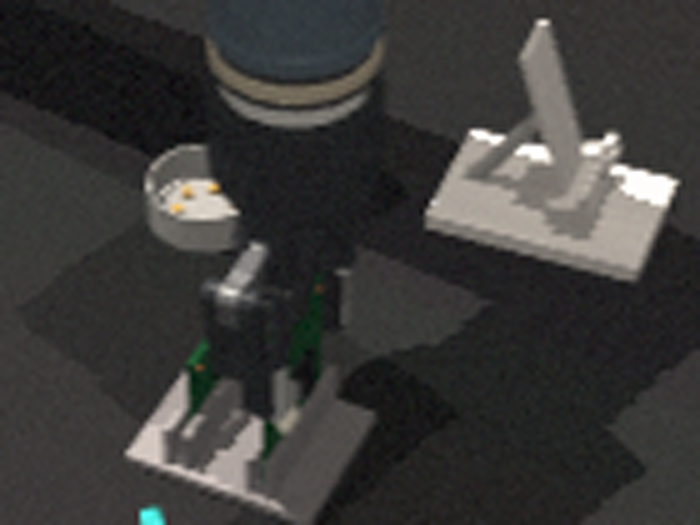

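The gripper is holding the board: grip width is 59.6 mm, with the fingers on both sides of it at about (280,340) in the crop. Next I'll lift it and carry it to the rest.

```bash
python3 - <<'E'
from k import *
from h import crop
ctrl.move_linear([.517,.0272,.19],velocity=.12);st("up")
ctrl.move_ptp(SEAT+RS@[.026,0,.049+.1],QS);st("pre")
ctrl.move_linear(SEAT+RS@[.026,0,.049+.022],velocity=.12);st("pre2")
for n in("scene","top"):
    p,d=vision.read_camera(n);np.savez(f"pics/{n}2.npz",p=p,d=d)
    crop(p,(275,95,395,185) if n=="scene" else (100,140,220,230),6,f"pics/h_{n}.png")
E
```

```text
up t 5.47 p [0.5164 0.0273 0.1893] F [ 0.   0.3 -0.6] g 59.6
pre t 6.38 p [0.5268 0.254  0.1788] F [-0.4  0.4 -0.8] g 59.3
pre2 t 7.17 p [0.553  0.2587 0.1059] F [-0.7  0.6 -0.6] g 59.4
```

View pics/h_scene.png

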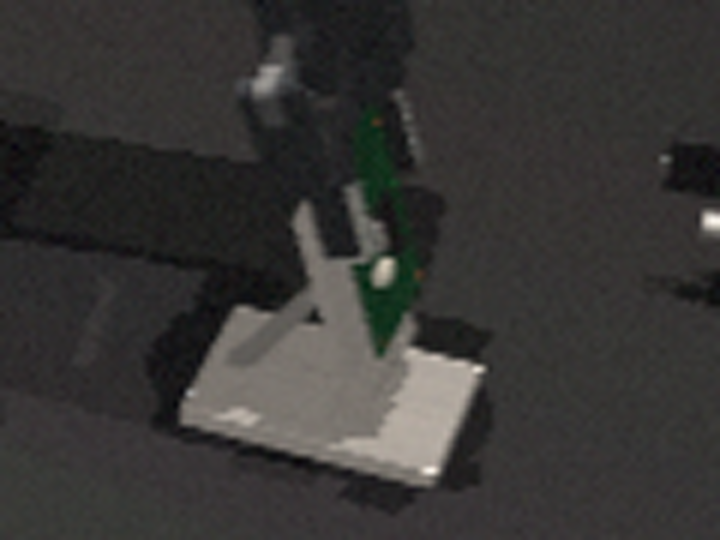

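View pics/h_top.png

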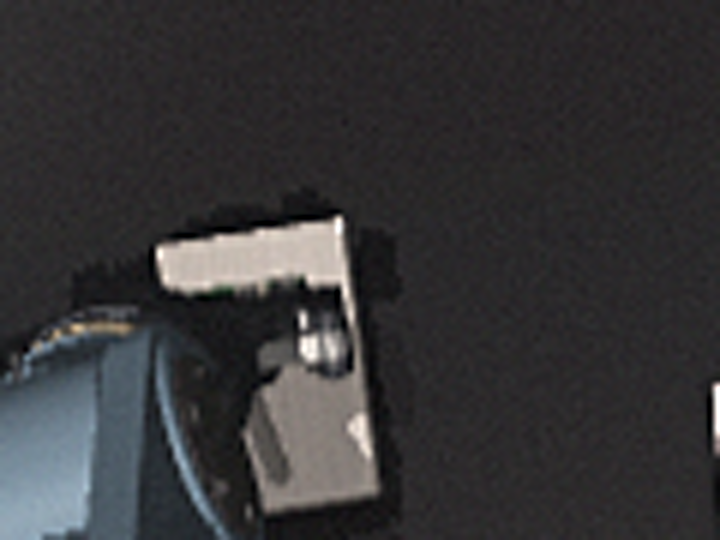

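The scene view shows the board ahead of the plate (green around (390,240)), with the foot at (380,355) above the ledge. I'll measure it relative to the plate in the same camera.

```bash
cat > m.py <<'E'
import sys
from h import *
from k import RS,SEAT
def rep(n,i):
    D=np.load(f"pics/{n}{i}.npz");w=cloud(n,D['d']);p=D['p'].astype(int)
    S=(w-SEAT)@RS*1000
    g=(p[...,1]>p[...,0]*1.4)&(p[...,1]>p[...,2]*1.2)
    m=(np.abs(S)<[80,60,140]).all(-1)
    G=S[m&g];print(n,i,"green",len(G))
    A=np.c_[G[:,2],G[:,1],np.ones(len(G))]
    for _ in range(5):
        c=np.linalg.lstsq(A,G[:,0],rcond=None)[0];k=np.abs(G[:,0]-A@c)<2;A,G=A[k],G[k]
    print("  board face x=%.2f at z=0,y=0; slope z %.2f deg, slope y %.2f deg; rms %.2f n %d"%(c[2],*np.degrees(c[:2]),np.std(G[:,0]-A@c),len(G)),"z",np.percentile(G[:,2],[1,99]).round(1),"y",np.percentile(G[:,1],[1,99]).round(1))
    Q=S[m&~g];Q=Q[(Q[:,2]>20)&(Q[:,2]<85)&(np.abs(Q[:,1])<15)&(np.abs(Q[:,0]+1)<6)]
    print("  plate pts",len(Q),"x",np.median(Q[:,0]).round(2) if len(Q) else None)
for n in("scene","top"):
    try: rep(n,sys.argv[1])
    except Exception as e: print(n,e)
E
python3 m.py 2
```

```text
scene 2 green 175
  board face x=24.47 at z=0,y=0; slope z 0.27 deg, slope y -0.01 deg; rms 0.81 n 166 z [ 24.4 112.2] y [-30.5  31. ]
  plate pts 74 x -1.6
top 2 green 6
  board face x=22.55 at z=0,y=0; slope z 6.78 deg, slope y 4.61 deg; rms 0.07 n 6 z [36.3 69.6] y [-4.9  3.4]
  plate pts 0 x None
```

```bash
python3 - <<'E'
from k import *
from h import crop
ctrl.move_linear(SEAT+RS@[.0065,0,.049+.022],velocity=.08);s=st("in")
f0=RS.T@s["ft_force"]
z=.049+.022-.012
ctrl.move_linear(SEAT+RS@[.0065,0,z],velocity=.08)
while z>.044:
    z-=.0015;ctrl.move_linear(SEAT+RS@[.0065,0,z],velocity=.03);s=ctrl.state();f=RS.T@s["ft_force"]-f0
    if abs(f[2])>3 or abs(f[0])>6:break
print("z",z,"f",f.round(1));st()
x=.0065
while x>-.003:
    x-=.001;ctrl.move_linear(SEAT+RS@[x,0,z],velocity=.03);s=ctrl.state();f2=RS.T@s["ft_force"]-f0
    if abs(f2[0]-f[0])>3:break
print("x",x,"f",f2.round(1));st()
for n in("scene","top"):
    p,d=vision.read_camera(n);np.savez(f"pics/{n}3.npz",p=p,d=d)
    crop(p,(275,95,395,185) if n=="scene" else (100,140,220,230),6,f"pics/i_{n}.png")
E
python3 m.py 3
```

```text
in t 7.67 p [0.5344 0.2561 0.0993] F [-1.4  0.1 -0.7] g 59.0
z 0.047 f [ 1.  -0.4 14.1]
 t 9.97 p [0.5424 0.2574 0.0779] F [-5.2 -1.  12.9] g 59.2
x 0.0014999999999999996 f [ 4.1 -1.5 10.4]
 t 11.22 p [0.5413 0.2572 0.0775] F [-0.9 -1.3 10.5] g 59.2
scene 3 green 176
  board face x=4.87 at z=0,y=0; slope z -0.85 deg, slope y 0.12 deg; rms 0.84 n 166 z [ 1.3 90.1] y [-30.6  32.4]
  plate pts 13 x 4.02
top 3 green 11
  board face x=8.47 at z=0,y=0; slope z 0.94 deg, slope y 9.29 deg; rms 1.11 n 10 z [-35.3  43.1] y [-30.1  40.2]
  plate pts 0 x None
```

View pics/i_scene.png

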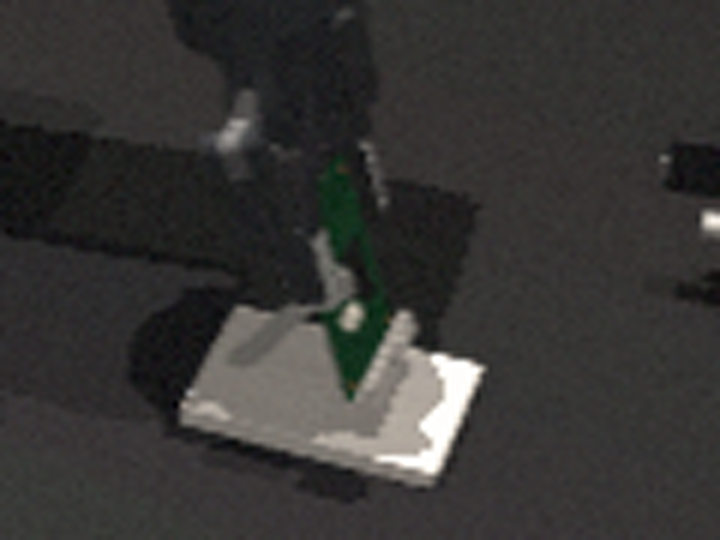

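```bash
python3 - <<'E'
from k import *
from h import crop
f=lambda:(RS.T@ctrl.state()["ft_force"]).round(1)
z=.0487;x=.0015
ctrl.move_linear(SEAT+RS@[x,0,z],velocity=.03);f0=f();print(f0)
while x>-.003:
    x-=.0007;ctrl.move_linear(SEAT+RS@[x,0,z],velocity=.03);a=f()
    if a[0]>6:break
print(x,a)
while z>.0455:
    z-=.001;ctrl.move_linear(SEAT+RS@[x,0,z],velocity=.03);a=f()
    if a[2]>5:break
print(z,a)
ctrl.let_go();st("rel");print(f())
ctrl.move_linear(SEAT+RS@[x,0,.16],velocity=.1)
ctrl.move_ptp([.47,.05,.3],QB)
st("away")
for n in("scene","top"):
    p,d=vision.read_camera(n);np.savez(f"pics/{n}4.npz",p=p,d=d)
    crop(p,(275,95,395,185) if n=="scene" else (100,140,220,230),6,f"pics/j_{n}.png")
E
python3 m.py 4
```

```text
[ 4.8 -0.9  1.7]
0.0008 [ 7.3 -1.   3.3]
0.0477 [ 5.7 -1.1  8.4]
rel t 12.45 p [0.5358 0.2561 0.0741] F [ 0.5  0.6 -0.7] g 85.6
[ 0.4  0.5 -0.8]
away t 14.65 p [0.4695 0.0504 0.299 ] F [ 0.2  0.7 -0.4] g 85.3
scene 4 green 226
  board face x=2.73 at z=0,y=0; slope z -0.26 deg, slope y -0.21 deg; rms 0.86 n 214 z [ 2.4 89.3] y [-30.5  29.6]
  plate pts 20 x 3.13
top 4 green 94
  board face x=1.64 at z=0,y=0; slope z 1.45 deg, slope y -2.81 deg; rms 0.84 n 41 z [37.7 93.9] y [-31.3  25.6]
  plate pts 30 x 4.39
```

View pics/j_scene.png

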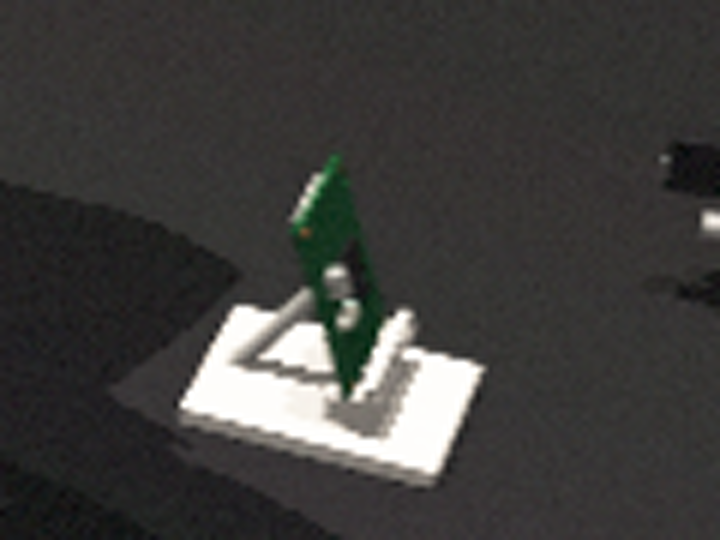

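View pics/j_top.png

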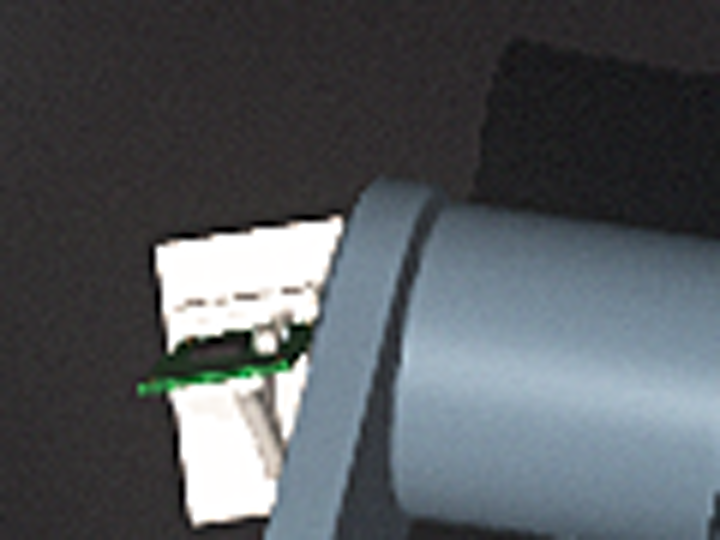

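The board now leans flat: face at x = 2.7 against the plate at about -1.5 in the same camera, foot at z ≈ 2, y from -30.5 to 29.6. Next is the clip, after checking the green decoy's height.

```bash
python3 - <<'E'
from fit import *
for n in C:
    P=sel(n,(.42,-.28),.08,.015,.2,True)
    print(n,len(P),P.min(0).round(3),P.max(0).round(3))
E
python3 - <<'E'
from k import *
from h import crop
ctrl.move_ptp([*C0[:2],.20],QC[0]);st("above")
ctrl.move_linear([*C0[:2],.088],velocity=.1);st("down")
for n in("scene","top"):
    p,d=vision.read_camera(n);np.savez(f"pics/{n}5.npz",p=p,d=d)
    crop(p,(160,240,280,330) if n=="scene" else (290,150,410,240),6,f"pics/k_{n}.png")
E
```

```text
top 174 [ 0.398 -0.297  0.023] [ 0.419 -0.248  0.076]
scene 292 [ 0.394 -0.296  0.015] [ 0.42  -0.247  0.071]
above t 16.79 p [ 0.5246 -0.2524  0.2   ] F [1.  0.1 1.2] g 85.3
down t 18.06 p [ 0.525  -0.2533  0.0886] F [-0.   0.6  0.2] g 85.4
```

View pics/k_scene.png

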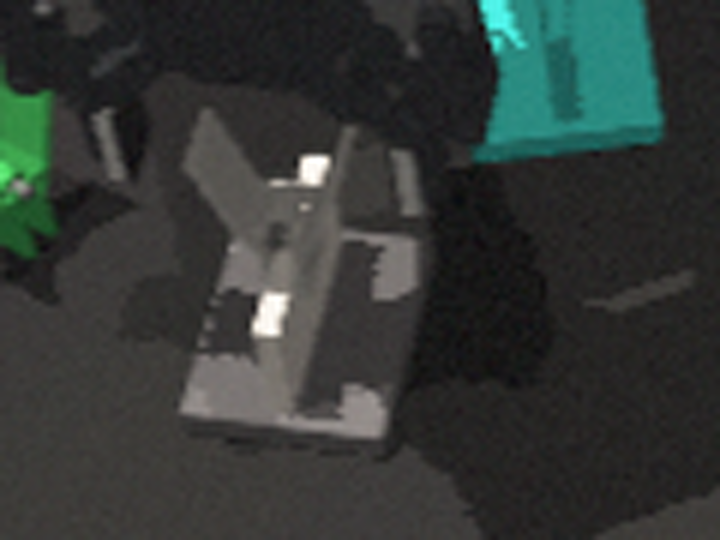

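The pads stand outside both handles, at (110,145) and (405,180). Now I'll squeeze.

```bash
python3 - <<'E'
from k import *
from h import crop
ctrl.close(25);st("closed")
for n in("scene",):
    p,d=vision.read_camera(n);np.savez(f"pics/{n}6.npz",p=p,d=d)
    crop(p,(160,240,280,330),6,f"pics/l_{n}.png")
E
```

```text
closed t 18.74 p [ 0.5244 -0.2529  0.0879] F [-0.1 -0.2 -0.6] g 23.2
```

View pics/l_scene.png

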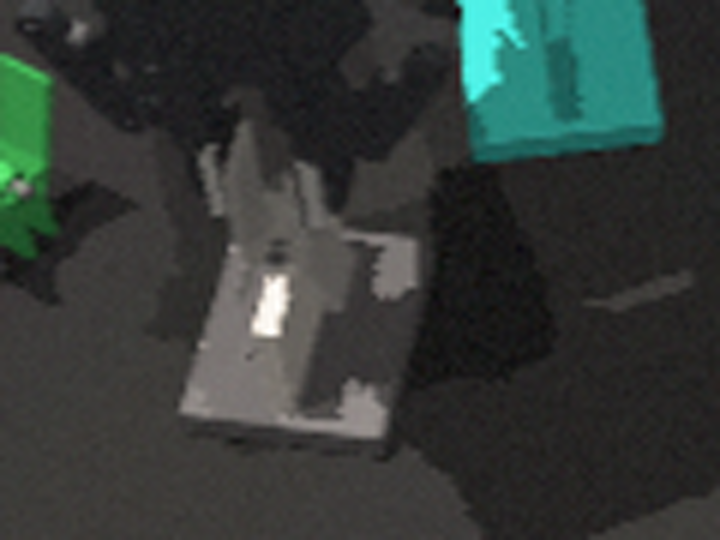

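The handles are squeezed, with the jaws spread either side of the bar at about (330,260). Next I'll lift straight up and measure where the clip sits in the gripper.

```bash
python3 - <<'E'
from k import *
from h import *
ctrl.move_linear([.5244,-.2529,.22],velocity=.12);s=st("up")
for n in("scene","top"):
    p,d=vision.read_camera(n);np.savez(f"pics/{n}7.npz",p=p,d=d)
    w=cloud(n,d);L=(w-s["tool_pos"])@RC*1000
    m=(np.abs(L[...,0])<30)&(np.abs(L[...,1])<20)&(L[...,2]>-90)&(L[...,2]<-2)
    print(n,m.sum());Q=L[m]
    for lo in range(-90,0,8):
        k=Q[(Q[:,2]>=lo)&(Q[:,2]<lo+8)]
        if len(k):print(lo,len(k),k[:,0].min().round(1),k[:,0].max().round(1),k[:,1].min().round(1),k[:,1].max().round(1))
    print("zmin",np.sort(Q[:,2])[:5] if len(Q) else 0)
    if n=="scene":
        u=proj(n,s["tool_pos"])[0].astype(int);print(u);crop(p,(u[0]-60,u[1]-45,u[0]+60,u[1]+45),6,"pics/n_scene.png")
E
```

```text
up t 20.04 p [ 0.5239 -0.2525  0.2191] F [ 0.3 -0.8 -0.9] g 23.1
scene 287
-50 23 -18.1 17.3 -10.9 11.6
-42 43 -14.9 16.8 -11.0 13.5
-34 34 -13.4 13.6 -11.7 9.3
-26 38 -11.6 10.3 -12.5 8.3
-18 116 -12.9 11.5 -13.2 12.5
-10 33 -13.3 11.7 -11.2 9.0
zmin [-48.19561946 -47.21707118 -47.01429706 -46.55160721 -45.61655476]
[196 228]
top 28
-26 7 -7.6 8.9 4.0 9.1
-18 19 -7.0 9.1 4.1 11.6
-10 2 -2.3 9.3 9.1 9.5
zmin [-23.66176955 -22.64808272 -20.12310741 -19.76276652 -19.4279424 ]
```

View pics/n_scene.png

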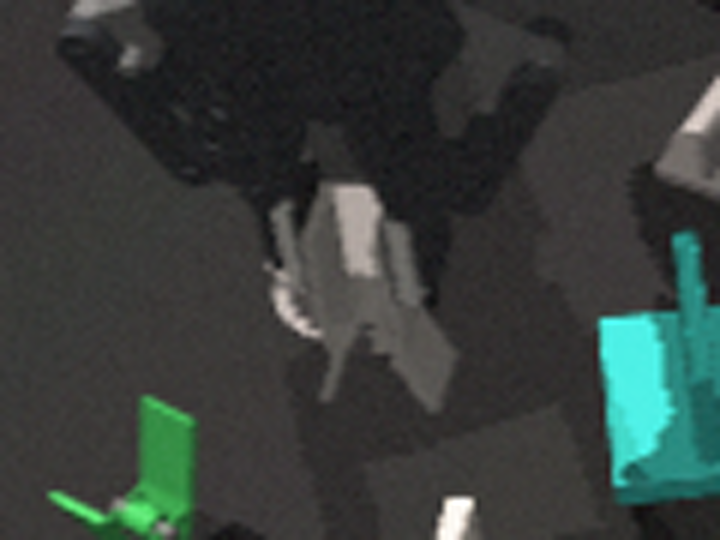

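The clip is held squarely: jaws spread ±17 mm, tips about 47 mm below the TCP. Next I'll carry it over the rest.

```bash
python3 - <<'E'
from k import *
from h import *
ctrl.move_ptp(SEAT+RS@[0,0,.20],QCS[0]);st("pre")
ctrl.move_linear(SEAT+RS@[0,0,.160],velocity=.1);s=st("pre2")
print((RS.T@s["ft_force"]).round(1))
for n in("scene","top"):
    p,d=vision.read_camera(n);np.savez(f"pics/{n}8.npz",p=p,d=d)
    w=cloud(n,d);L=(w-SEAT)@RS*1000
    m=(np.abs(L[...,0])<30)&(np.abs(L[...,1])<35)&(L[...,2]>60)&(L[...,2]<170)
    Q=L[m];print(n,len(Q))
    for lo in range(60,170,8):
        k=Q[(Q[:,2]>=lo)&(Q[:,2]<lo+8)]
        if len(k):print(lo,len(k),np.r_[k[:,0].min(),k[:,0].max(),k[:,1].min(),k[:,1].max()].round(1))
    crop(p,(265,75,385,165) if n=="scene" else (100,140,220,230),6,f"pics/o_{n}.png")
E
```

```text
pre t 21.97 p [0.4858 0.247  0.218 ] F [ 0.2 -0.2 -0.9] g 23.0
pre2 t 22.52 p [0.4988 0.2495 0.1801] F [-0.1  0.5  0.2] g 23.1
[0.  0.6 0.2]
scene 365
60 34 [ -1.3   3.8 -29.3  31.1]
68 27 [  0.1   3.6 -29.8  28.5]
76 31 [ -0.6   3.6 -31.7  28. ]
84 43 [ -5.7   4.4 -29.9  32.5]
108 5 [-16.1  17.4 -10.8   7.1]
116 34 [-17.5  16.7 -13.8   9.6]
124 28 [-15.1  12.9 -13.5  11.1]
132 22 [-12.   10.2 -14.3   8.7]
140 42 [-13.2  11.  -14.7  11.2]
148 40 [-14.7  12.1 -17.4  11.1]
156 27 [-14.3  16.7 -13.3   5.9]
164 32 [-23.7  21.6 -13.9   9.7]
top 166
60 9 [  3.9  11.4 -23.   -2.8]
68 8 [ -2.7   5.5 -31.  -12.6]
76 11 [ -2.5   5.6 -30.   -3.6]
84 34 [ -3.1   5.3 -31.3  -3.6]
108 7 [-16.5  18.5 -12.8   5.6]
116 14 [-14.6  18.7 -13.2   4.5]
124 15 [-13.1  17.2 -11.9   1.2]
132 10 [ -9.1  13.1 -13.5  -2.4]
140 29 [-10.7  11.9 -14.4   1.2]
148 16 [-12.6  10.8 -13.5  -0.5]
156 9 [-12.   16.1 -13.2  -6.2]
164 4 [-16.8  15.3 -13.2  -5.3]
```

View pics/o_scene.png

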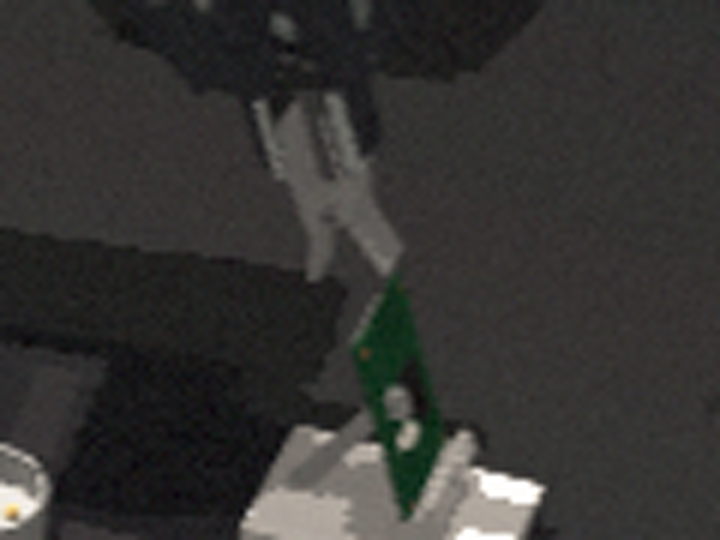

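The jaws straddle the edge evenly in x (±17) but sit about 1.5 mm low in y. I'll shift +1.5 mm and descend while watching force.

```bash
python3 - <<'E'
from k import *
from h import *
f=lambda:(RS.T@ctrl.state()["ft_force"]).round(1)
y=.0015
ctrl.move_linear(SEAT+RS@[0,y,.160],velocity=.05);f0=f()
z=.127
ctrl.move_linear(SEAT+RS@[0,y,z],velocity=.08);print(f()-f0)
while z>.104:
    z-=.0015;ctrl.move_linear(SEAT+RS@[0,y,z],velocity=.04);a=f()-f0
    if a[2]>6 or abs(a[0])>8:break
print("z",z,a);st()
for n in("scene","top"):
    p,d=vision.read_camera(n);np.savez(f"pics/{n}9.npz",p=p,d=d)
    crop(p,(265,75,385,165) if n=="scene" else (100,140,220,230),6,f"pics/p_{n}.png")
E
```

```text
[-2.  -0.1 -0.4]
z 0.10599999999999998 [-1.9 -0.3 14.4]
 t 26.93 p [0.5171 0.2546 0.1316] F [-5. -1. 13.] g 23.1
```

View pics/p_scene.png

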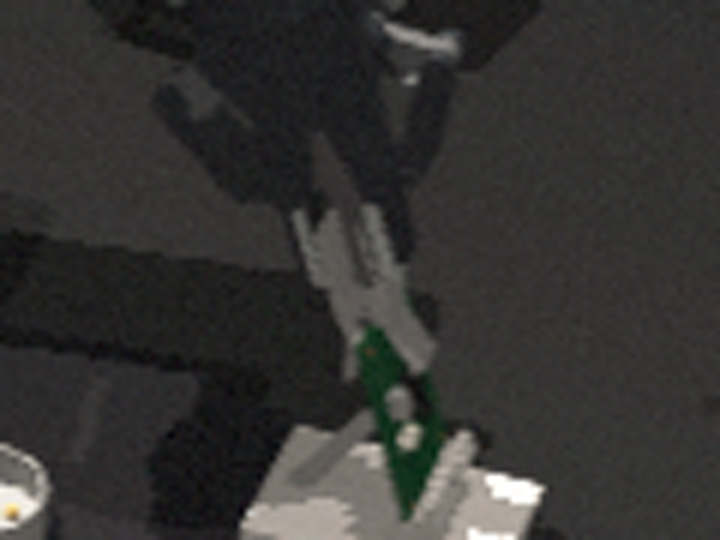

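```bash
cat > o.py <<'E'
from k import *
from h import *
import sys
for n in("scene","top"):
    D=np.load(f"pics/{n}{sys.argv[1]}.npz");p=D['p'].astype(int)
    w=cloud(n,D['d']);L=(w-SEAT)@RS*1000
    g=(p[...,1]>p[...,0]*1.4)&(p[...,1]>p[...,2]*1.2)
    m=(np.abs(L[...,0])<30)&(np.abs(L[...,1])<35)&(L[...,2]>40)&(L[...,2]<150)&~g
    Q=L[m];print(n,len(Q))
    for lo in range(40,150,5):
        k=Q[(Q[:,2]>=lo)&(Q[:,2]<lo+5)]
        if len(k):print(lo,len(k),"x",np.percentile(k[:,0],[0,10,50,90,100]).round(1),"y",np.percentile(k[:,1],[0,10,90,100]).round(1))
E
python3 o.py 9
```

```text
scene 455
40 6 x [5.1 5.5 6.2 7.5 8.1] y [-7.4 -5.3 12.5 15.5]
45 10 x [-0.6  4.4  6.2 10.  11. ] y [-28.1 -21.7   7.8  12.1]
50 11 x [ 0.7  1.   6.1 10.7 11.3] y [-29.7 -27.5  -5.7   3.8]
55 12 x [ 3.5  4.2  7.1 10.  11.6] y [-22.6 -20.2  -0.4   2.6]
60 11 x [-17.9 -17.2  15.9  17.4  18. ] y [-10.6  -8.9   7.7  11.5]
65 15 x [-15.5  -2.9  14.9  16.2  16.8] y [-10.2  -9.4   7.2  12.2]
70 15 x [-15.1 -13.3  13.1  14.4  16.3] y [-29.   -9.7   9.6  27.6]
75 15 x [-14.1  -5.   11.7  13.3  14.2] y [-10.9  -9.    8.4  28.4]
80 16 x [-8.2  1.8  8.7 11.9 12.2] y [-28.3 -19.2  11.   28.4]
85 21 x [-11.2  -9.9   1.1  10.5  10.6] y [-30.  -15.    6.4  11. ]
90 30 x [-11.5 -10.1  -0.7  10.2  11.4] y [-25.7 -11.3   5.1  10.4]
95 31 x [-13.5 -11.5   0.7  12.1  12.6] y [-13.2  -9.9   9.   14.4]
100 12 x [-11.3 -10.9  -9.7  12.4  12.6] y [-10.8  -8.3   5.4  12.5]
105 16 x [-18.7 -12.9 -10.5   9.6  17.2] y [-11.4  -9.7   3.7  10.1]
110 22 x [-24.8 -15.  -10.   17.9  20.9] y [-9.8 -9.5  3.2 11.3]
115 31 x [-25.7 -19.5  -9.3  21.   24.5] y [-12.6 -10.3   5.9   8.6]
120 28 x [-23.6 -16.   11.3  23.7  24
[... 1013 characters left out ...]
6 x [-10.7  -7.7   1.    9.9  13.8] y [-13.1 -11.5  -4.5  -3.6]
100 6 x [-8.6 -8.4 -1.9  9.5 14. ] y [-12.9 -12.3  -3.8  -3.1]
105 3 x [-8.  -8.  -7.9  9.2 13.5] y [-11.4 -11.3  -9.1  -8.6]
110 8 x [-14.1 -11.1  11.   19.4  19.5] y [-11.4 -11.3  -9.   -7.7]
115 7 x [-15.7 -12.3  13.3  21.9  23.5] y [-11.1 -10.7  -6.7  -6.7]
120 3 x [-11.9  -6.2  16.4  18.4  18.9] y [-11.4 -11.2  -9.7  -9.5]
125 6 x [11.  11.8 20.6 25.9 26.5] y [-11.7 -11.5  -5.3  -3.5]
130 7 x [-7.2  3.1 14.1 21.9 26.4] y [-11.3 -11.   -7.9  -6. ]
135 2 x [25.3 25.4 25.7 26.  26.1] y [-7.  -6.8 -5.5 -5.3]
140 1 x [12.2 12.2 12.2 12.2 12.2] y [-9.9 -9.9 -9.9 -9.9]
145 1 x [15.1 15.1 15.1 15.1 15.1] y [-11.1 -11.1 -11.1 -11.1]
```

```bash
python3 - <<'E'
from b import *
for n in C:
    L=loc(sel(n,(.5245,-.253),.06,.02,.14),.5242,-.2527,np.radians(23.6))*1000
    print(n)
    for lo in range(32,124,4):
        k=L[(L[:,2]>=lo)&(L[:,2]<lo+4)&(np.abs(L[:,1])<11)&(np.abs(L[:,0])<30)]
        if len(k):print(lo,len(k),"x",np.percentile(k[:,0],[0,50,100]).round(1))
E
```

```text
top
40 1 x [-3.2 -3.2 -3.2]
52 2 x [-4.5  1.1  6.7]
60 2 x [0.8 3.1 5.3]
64 4 x [-5.8 -1.5  2.9]
68 3 x [-3.7 -3.2  7.4]
72 5 x [-6.3  6.1  9.3]
76 21 x [-7.7  6.8 11.8]
80 22 x [-10.    0.6  13.5]
84 31 x [-11.5  -0.9  13.5]
88 17 x [-13.8   0.9  15.4]
92 11 x [-13.5  14.4  17.4]
96 12 x [-15.8 -13.   17.6]
100 9 x [-17.2 -14.6  19.3]
104 10 x [-18.5  18.   19.7]
108 9 x [-19.4 -17.9  20.4]
112 12 x [-21.3  20.8  25.5]
116 18 x [-23.9   0.9  25.2]
120 7 x [-23.1 -21.8  24.3]
scene
32 6 x [3.8 4.  4.5]
36 2 x [3.8 3.9 4.1]
44 1 x [6.5 6.5 6.5]
48 8 x [5.7 6.7 7.2]
52 5 x [4.1 6.6 7. ]
56 5 x [4.7 6.2 7. ]
60 11 x [-6.7 -1.7  7.1]
64 6 x [-0.7  3.7  7.3]
68 5 x [-4.1  3.8  5.9]
72 9 x [-7.9  4.3  6.8]
76 29 x [-11.3  -6.9  10.7]
80 46 x [-14.1  -2.4  11.4]
84 50 x [-13.2  -0.5  13.8]
88 15 x [-14.6 -12.8  13.2]
92 15 x [-16.5 -14.7 -13.5]
96 15 x [-17.2 -15.8  17.1]
100 17 x [-21.2 -17.4  19.8]
104 16 x [-20.  -18.5  17.7]
108 13 x [-21.6 -19.5  22.5]
112 17 x [-21.8 -20.3  24.1]
116 36 x [-24.7 -21.5  24.6]
```

```bash
python3 - <<'E'
from h import *
from k import RS,SEAT
for n in("scene","top"):
    D=np.load(f"pics/{n}4.npz");w=cloud(n,D['d']);L=(w-SEAT)@RS*1000
    m=(np.abs(L[...,1])<32)&(L[...,2]>20)&(L[...,2]<100)&(L[...,0]>-3)&(L[...,0]<15)
    Q=L[m];H=np.full((16,8),np.nan)
    for i in range(16):
        for j in range(8):
            k=Q[(Q[:,2]//5==i+4)&((Q[:,1]+32)//8==j)]
            if len(k):H[i,j]=np.median(k[:,0]).round(1)
    print(n);print(np.c_[20+5*np.arange(16),H][::-1])
E
python3 - <<'E'
import numpy as np,cv2
p=np.load("pics/scene4.npz")["p"][115:170,315:350,::-1]
cv2.imwrite("pics/b4.png",cv2.resize(p,None,fx=10,fy=10,interpolation=cv2.INTER_CUBIC))
E
```

```text
scene
[[95.   nan  nan  nan  nan  nan  nan  nan  nan]
 [90.   nan  2.8 -0.3  nan  2.2  4.2  nan  nan]
 [85.   0.6  0.1  2.2  2.   2.3  2.7  1.8  1.1]
 [80.   2.4  2.7  2.5  2.9  2.6  1.7  2.9  2.4]
 [75.   2.2  2.9  3.   2.8  2.3  1.9  1.7  3.7]
 [70.   3.1  2.5  2.   3.3  3.5  3.3  1.3  1.2]
 [65.   1.5  nan  2.4  3.   1.4  1.9  2.9  1.5]
 [60.   2.8  2.8  2.3  2.4  3.2  2.1  1.9  2.4]
 [55.   1.9  5.7  7.2  2.9  3.4  4.3  2.   2. ]
 [50.   2.2  4.6  9.   6.   5.6  5.3  1.9  3. ]
 [45.   0.8  4.3  8.6  7.   6.1  5.6  2.7  1.5]
 [40.   0.8  2.5  1.8  6.4  nan  5.   nan  2.5]
 [35.   0.6  2.9  5.   6.5  6.   5.2  2.9  2.6]
 [30.   1.8  4.7  8.   1.4  4.9  5.6  2.7  3.1]
 [25.   0.9  2.8  2.9  nan  nan  2.5  4.2  1.8]
 [20.   2.6  2.2  nan  2.7  2.3  3.1  5.4  2.8]]
top
[[95.   nan  nan  nan  nan  nan  nan  nan  nan]
 [90.   2.4  nan  3.5  2.4  4.9  1.5  4.4  3.7]
 [85.   3.4  2.6 -0.9  2.5 -0.8  2.8 -0.   5. ]
 [80.   5.   1.5  4.7  0.7  4.9 -1.5  5.   4. ]
 [75.   3.4  1.7  4.3  4.8  4.2  5.3  nan  4.8]
 [70.   4.6  4.4  5.4  nan  4.9  4.4  nan  4.7]
 [65.   4.4  4.   4.7  5.4  4.4  4.8  4.2  5.1]
 [60.   4.8  4.8  7.7  4.5  nan  4.4  5.   4.7]
 [55.   4.   8.4  6.4  6.4  4.4  7.7  4.4  nan]
 [50.   5.4  4.8 11.1  7.8  5.8  4.2  4.2  4.3]
 [45.   4.6  8.5  nan  7.   7.6  8.   4.7  3.7]
 [40.   3.8  nan  7.9  5.9  nan  nan  nan  4.5]
 [35.   4.6  7.2  nan  nan  7.4  8.4  4.9  nan]
 [30.   4.4  8.   9.6  nan  7.   7.1  nan  4.5]
 [25.   nan  3.9  nan  4.4  nan  nan  nan  3.9]
 [20.   4.8  nan  nan  nan  nan  nan  4.7  nan]]
```

View pics/b4.png

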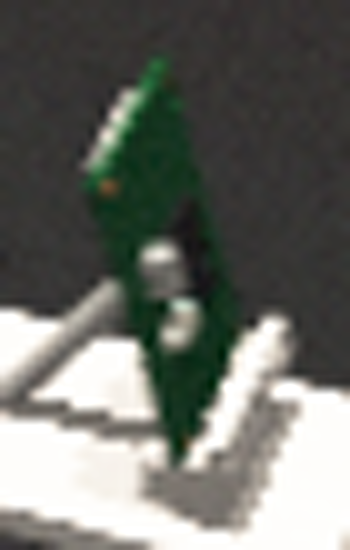

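Actual parts end near z = 60. The open jaw tips are near 61 and will drop about 3 mm as they shut. I'll raise 4 mm so they clear the parts, then release.

```bash
python3 - <<'E'
from k import *
from h import *
ctrl.move_linear(SEAT+RS@[0,.0015,.110],velocity=.04);print((RS.T@st()["ft_force"]).round(1))
ctrl.let_go();st("rel")
ctrl.move_linear(SEAT+RS@[0,.0015,.20],velocity=.12)
ctrl.move_ptp([.47,.0,.3],QB);st("away")
for n in("scene","top"):
    p,d=vision.read_camera(n);np.savez(f"pics/{n}10.npz",p=p,d=d)
    crop(p,(275,90,375,165) if n=="scene" else (100,140,220,230),8 if n=="scene" else 6,f"pics/r_{n}.png")
E
python3 o.py 10; python3 m.py 10
```

```text
t 27.28 p [0.5152 0.2542 0.1334] F [-0.6  0.6 -0.2] g 22.8
[-0.6  0.7 -0. ]
rel t 27.91 p [0.5151 0.2541 0.1333] F [ 0.   0.6 -0.7] g 85.3
away t 29.83 p [0.4696 0.0005 0.2991] F [0.8 0.6 0. ] g 85.4
scene 312
40 5 x [0.8 2.5 5.6 6.  6.3] y [-28.7 -17.5   9.8  11.6]
45 9 x [-1.3 -0.2  5.2  7.6  8.5] y [-29.5 -28.6  13.2  15. ]
50 14 x [ 1.   3.5  6.3 10.4 11.9] y [-29.6 -20.2   5.9  10.9]
55 12 x [-2.   2.5  5.8  8.8 10. ] y [-25.9 -21.    9.4  11. ]
60 8 x [1.1 1.4 2.7 7.1 9.4] y [-22.4 -17.1  17.7  22.8]
65 7 x [-1.   0.4  3.8  5.   5.7] y [-28.3 -16.2  19.   24.1]
70 7 x [-0.6  1.   4.5  6.2  6.7] y [-27.6 -17.4   6.6   8.3]
75 12 x [-0.6  2.4  4.4  6.1  6.3] y [-29.7  -9.5  20.7  22. ]
80 16 x [-8.8  0.8  3.3  6.2  7.1] y [-29.7 -24.3  15.5  29.6]
85 19 x [-7.4 -5.6  3.3  5.7  6.9] y [-25.9 -13.4  12.4  27.3]
90 11 x [-8.8 -8.4 -0.1  5.9  6.5] y [-12.1 -12.1   5.7   9.9]
95 12 x [-10.1  -7.8   4.8   9.2   9.9] y [-11.  -10.7  -1.7   5.8]
100 33 x [-14.  -11.6  -2.5   9.9  13. ] y [-13.4 -11.1   6.9  11.8]
105 34 x [-15.9 -14.1  -0.6  11.6  14.2] y [-11.2  -8.7   7.1   9.4]
110 21
[... 1442 characters left out ...]
.1 -14.   16.5  16.8] y [-11.6  -7.9   8.2   9.6]
120 18 x [-19.8 -17.9 -15.9  18.   18.7] y [-11.9 -10.3   7.1  11.4]
125 14 x [-20.3 -19.4 -17.9 -16.6  18.5] y [-10.1  -9.    9.5  10.5]
130 11 x [-21.8 -20.4 -18.6  20.7  23.2] y [-11.5  -4.1   5.   10. ]
135 25 x [-24.7 -24.1 -20.2  23.1  24.8] y [-11.5 -11.1   8.6   9.6]
140 13 x [-23.5 -22.6  23.3  25.6  26.2] y [-10.6 -10.    5.4   5.9]
scene 10 green 177
  board face x=2.40 at z=0,y=0; slope z 0.17 deg, slope y -0.00 deg; rms 0.79 n 163 z [ 2.6 90.2] y [-29.9  30. ]
  plate pts 38 x 3.47
top 10 green 63
  board face x=-1.13 at z=0,y=0; slope z 2.80 deg, slope y -5.08 deg; rms 0.78 n 17 z [23.6 91.1] y [-31.5  20.8]
  plate pts 6 x 3.51
```

View pics/r_scene.png

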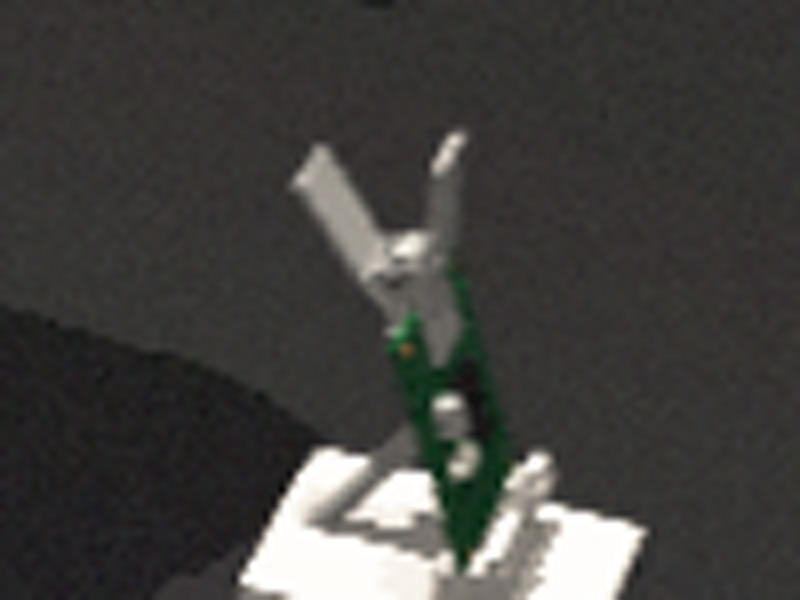

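View pics/r_top.png

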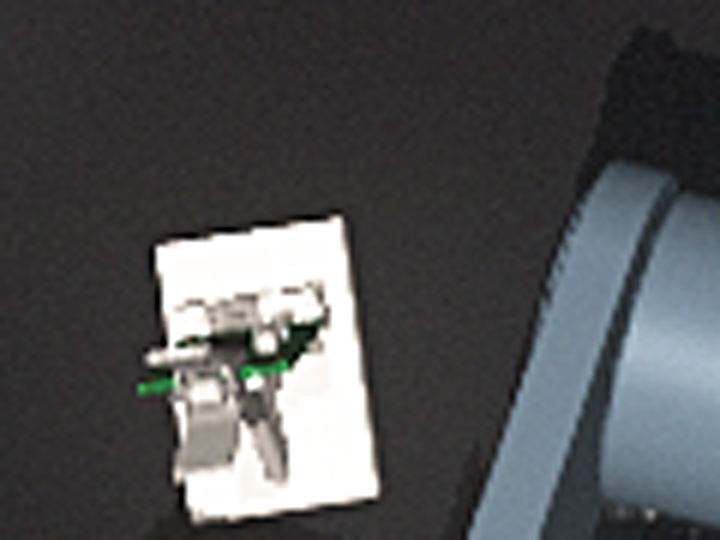

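The clip pinches the board and plate. Its axle is about 13 mm above the board's top edge, y is centred within 1 mm, the jaws lie at x ≈ ±6, and it is in line with the plate. The board stays flat. Last check is bystander drift against the first pictures, then I'll hand in.

```bash
python3 - <<'E'
from h import *
a=np.load("pics/scene0.npz");b=np.load("pics/scene10.npz")
wa,wb=cloud("scene",a['d']),cloud("scene",b['d'])
cv2.imwrite("pics/fin.png",cv2.resize(b['p'][:,:,::-1],(800,600)))
for nm,(u,v),r in(("tin",(373,228),25),("reel",(275,323),24),("driver",(485,360),50),("pot",(440,434),28),("small",(372,275),14),("gclip",(228,385),28),("blue",(240,520),45),("turq",(360,350),35)):
    u,v,r=int(u*.7),int(v*.7),int(r*.7);o=[]
    s=np.s_[v-r:v+r,u-r:u+r]
    o=[w[s][(w[s][...,2]>.006)&(w[s][...,2]<.1)].mean(0)*1000 for w in(wa,wb)]
    print(nm,(o[1]-o[0]).round(1))
E
```

```text
tin [-0.5  0.  -0.1]
reel [ 0.3 -0.2 -0.1]
driver [ 0.1  0.1 -0. ]
pot [-0.  -0.   0.5]
small [-0.2 -0.2  0.1]
gclip [ 0.2 -0.1  0.5]
blue [ 0.1  0.  -0.1]
turq [ 0.1  0.2 -0. ]
```

View pics/fin.png

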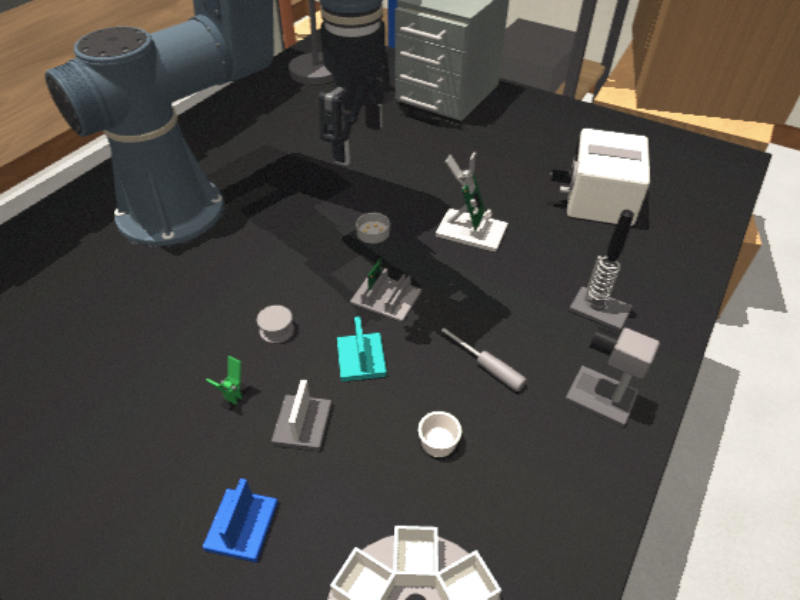

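The final picture shows the clipped board on the rest at (475,190), the small board still in the rack at (375,275), the strip empty at (300,415) and the arm clear. Handing in.

```bash
python3 -c "
from cell import ctrl
ctrl.hand_in()"
```

```text
the job is handed in; nothing more can be done
```

The job is done and handed in after about 30 s of robot time. The larger board leans on the rest and is clipped to the back plate, and the arm is clear of everything.

- **Board:** It is seated behind the lip with its parts facing out. The last scene-camera fit had it flat to within 0.2° and centred to within about 1 mm.
- **Clip:** The axle is about 13 mm above the board's top edge. The clip is centred to about 1 mm and in line with the plate, with its jaws on both sides of the board and plate.
- **Other things on the desk:** The small board is still in the rack, and it, the bystanders and the look-alikes show no movement beyond 0.5 mm measurement noise.

**Checks that disagreed:**
- The two cameras differed by about 2 to 3 mm in x, so I set the board by force contact. The top camera's own fit of the board's flatness was off by several degrees, but it had few points, so I relied on the scene camera.
- The clip at first went deeper than the description suggested, with its open jaw tips near the parts, so I raised it 4 mm before releasing it.

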